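# Sort ring-box shells into their pocket trays, open side up

### The job

Sort the three loose wooden ring-box shells into the two white pocket trays: each goes into a free pocket of the tray whose middle pocket already holds a shell of the same outline, square or octagonal. In the end every shell, the two samples included, must lie flat on the floor of a pocket with its open side up, ready for lining; one of the loose shells starts upside down and has to be turned over. Leave the glue bottle, the wire spool and the steel block where they are.

Things in the scene. Friction and masses are not known exactly. Their poses are not given: they have to be found in the camera images.
- square_a: Square ring-box shell: wooden cup 46 x 46 mm, 30 mm deep, floor on one side, open on the other. Walls and floor 5 mm, light wood, ~30 g. Origin: centre of its floor's outside; z points from there out of the open side (rim at 30 mm); x, y square to its sides. Starts loose on the bench, open side up.
- square_b: Square ring-box shell: wooden cup 46 x 46 mm, 30 mm deep, floor on one side, open on the other. Walls and floor 5 mm, light wood, ~30 g. Origin: centre of its floor's outside; z points from there out of the open side (rim at 30 mm); x, y square to its sides. Starts loose upside down: floor on top, origin 30 mm above the bench. Stands steadily on any side (46 mm tall). 21 to 42 g.
- octagon_a: Octagonal ring-box shell: wooden cup with eight equal sides, 46 mm across flats, 30 mm deep, floor on one side, open on the other. Walls and floor 5 mm, light wood, ~30 g. Origin: centre of its floor's outside; z points from there out of the open side (rim at 30 mm); x, y square to two pairs of flats. Starts loose on the bench, open side up.
- square_sample: Square ring-box shell: wooden cup 46 x 46 mm, 30 mm deep, floor on one side, open on the other. Walls and floor 5 mm, light wood, ~30 g. Origin: centre of its floor's outside; z points from there out of the open side (rim at 30 mm); x, y square to its sides. Sample, open side up in the middle pocket of its tray.
- octagon_sample: Octagonal ring-box shell: wooden cup with eight equal sides, 46 mm across flats, 30 mm deep, floor on one side, open on the other. Walls and floor 5 mm, light wood, ~30 g. Origin: centre of its floor's outside; z points from there out of the open side (rim at 30 mm); x, y square to two pairs of flats. Sample, open side up in the middle pocket of its tray.
- tray_square: Tray for the square shells. White, fixed, 196 x 68 mm, three square pockets in a row along its x axis, centred at x = -64, 0, +64 mm, each 60 x 60 mm inside. Floor 3 mm thick; rim and dividers 4 mm thick, tops 12 mm above the bench. Origin: centre of its underside, z up. Either tray may be on the left or the right.
- tray_octagon: Tray for the octagonal shells. White, fixed, 196 x 68 mm, three square pockets in a row along its x axis, centred at x = -64, 0, +64 mm, each 60 x 60 mm inside. Floor 3 mm thick; rim and dividers 4 mm thick, tops 12 mm above the bench. Origin: centre of its underside, z up. Either tray may be on the left or the right.
- glue_bottle: Upright white glue bottle with a black cap, 36 mm in diameter, 85 mm tall. Loose bystander, to be left where it is. Origin at the centre of its underside, z up.
- wire_spool: Black spool of copper wire lying flat, 56 mm in diameter, 30 mm tall. Loose bystander, to be left where it is. Origin at the centre of its underside, z up.
- bench_block: Steel bench block, 50 x 50 x 20 mm tall. Loose bystander, to be left where it is. Origin at the centre of its underside, z up.
Not all that is in view belongs to the job. What is shaped like the octagon_a but purple is not meant.

How it is judged:
At the end, for the whole second after the job is handed in: All three square shells lie in pockets of the square shells' tray and both octagonal ones in the other tray: each within the tray's walls, its underside no more than 4 mm above the pocket floor, open side up and level within 0.12 rad, at rest (x of square_a in the frame of tray_square between -0.09 and 0.09 m and y of square_a in the frame of tray_square between -0.03 and 0.03 m and z of each of square_a, square_b, square_sample in the frame of tray_square below 0.007 m and angle between each of square_a, square_b, square_sample, octagon_a, octagon_sample's own z axis and vertical below 0.12 rad and linear speed of each of square_a, square_b, square_sample, octagon_a, octagon_sample below 0.02 m/s and x of square_b in the frame of tray_square between -0.09 and 0.09 m and y of square_b in the frame of tray_square between -0.03 and 0.03 m and x of square_sample in the frame of tray_square between -0.09 and 0.09 m and y of square_sample in the frame of tray_square between -0.03 and 0.03 m and x of octagon_a in the frame of tray_octagon between -0.09 and 0.09 m and y of octagon_a in the frame of tray_octagon between -0.03 and 0.03 m and z of each of octagon_a, octagon_sample in the frame of tray_octagon below 0.007 m and x of octagon_sample in the frame of tray_octagon between -0.09 and 0.09 m and y of octagon_sample in the frame of tray_octagon between -0.03 and 0.03 m); the robot touches nothing.
It fails at once if the glue bottle is pushed more than 15 mm or knocked over (distance of glue_bottle from where it was at the start of the episode above 0.015 m or angle between glue_bottle's own z axis and vertical above 0.5 rad).
It fails at once if the wire spool is pushed more than 15 mm or knocked over (distance of wire_spool from where it was at the start of the episode above 0.015 m or angle between wire_spool's own z axis and vertical above 0.5 rad).
It fails at once if the steel block is pushed more than 15 mm or knocked over (distance of bench_block from where it was at the start of the episode above 0.015 m or angle between bench_block's own z axis and vertical above 0.5 rad).
It also fails if it takes over 69 s, if anything falls off the work surface, if the arm or the gripper's body presses on something with over 40 N, if the wrist force passes 120 N, or if a joint passes its speed limit or range.

### The arm

A 7-joint arm with a two-finger parallel gripper is mounted at the origin on the work surface. World frame = base frame: x ahead of the robot, y to its left, z up, the work surface at z = 0. Lengths are in m, angles in rad, forces in N, time in s.
With the tool pointing down it reaches from about 0.35 to 0.9 m from the base axis. Payload 8.1 kg.
Tool frame: the origin (TCP) lies at the very end of the fingers, on their centre line; the grasp point (between the pads) lies 19 mm behind it; z points along the fingers, y is the line along which they close (so a half turn about z gives the same grasp; the last joint's range is limited). The gripper opens to 92 mm and grips with 3 to 60 N. Pads are 19 mm wide; open, the fingers measure 130 mm over their backs; the gripper's body (75 mm by 190 mm) begins 47 mm behind the grasp point.
Start: joints at [1.119, 0.434, 0.025, 1.573, -0.012, 1.134, -0.075], TCP at [0.214, -0.587, 0.227] pointing down, gripper open.
Joint ranges: [-2.62, 2.62], [-0.44, 2.09], [-1.27, 1.32], [0.08, 2.57], [-1.32, 4.46], [0.12, 2], [-2.74, 2.74]. Speed limits (rad/s): [2.22, 2.22, 3.01, 3.01, 3.14, 3.14, 3.14].

### API

Orientations are given as a rotation vector (axis times angle).
In Python, from cell import observe, get_image, sign_off, find_in, trace, place_of gives the robot as it stands. The module is installed in compiled form; this text tells all that it offers.
- The arm moves only by the shell command python3 -m handwheel 'ROWS' [OPENING] [FORCE]. ROWS is JSON, a list of rows, each a list of 6 numbers: the shift along the tool's x, y, z each as a share of 0.02 m, from -1 to 1, then the turn, a rotation vector about the tool's x, y, z each as a share of 4 degrees, from -1 to 1. A call has 1 to 8 rows; each row shifts and turns the commanded pose from where the row before left it, along the tool's axes as they then stand; what a row does not reach is not made up. A row lasts 1/12 s, in which the tool goes at most 41.7 mm and 7.16 degrees, less where a joint would pass 70% of its speed; a pose out of reach is approached as far as the arm can. A call with a number of a shift or a turn outside -1 to 1 is refused whole. A call with a gripper value outside its range is refused whole. OPENING is the opening, from 0 (shut) to 1 (fully open), set as the call begins (- or left out, the last holds). The fingers move at their own pace and stop on an object; FORCE is the grip in N (left out, the last holds). Time passes only in rows, so rows that do not move let the fingers close. It gives the time, the measured TCP pose, the force, the opening and the grip force at its end, in the units of the state.
- observe(): the state, without advancing time (a new reading comes with each control period).
- get_image(name): name is "side" or "top" or "wrist"; returns a dict with "image" (400x640x3 uint8, red, green, blue), "fx", "fy", "cx", "cy" (pixels), "k1" (the pictures are not rectified: a ray, as slopes to the right and down, at radius r is drawn at 1 + k1 r^2 times it, then the intrinsics apply), "position" and "orientation" of the camera in the world. Camera axes: x right, y down, z forward; pixel columns grow to the right and rows downward; lengths in m; the calibration is good to about 2 mm. A picture is of the moment at which its call begins. There is no depth.
- sign_off(): hands the job in; it is judged then, once.
Trained networks look in the newest picture that a camera, given by its name, has taken for a name from the list of things; names that differ only in an ending like _2 or _b are one class to them, and where a whole thing is asked for, a point or a joint stands for the part that bears it (a point fixed in the world has none). Each returns a list of dicts, best first, with "score" (0 to 1); they miss things now and then, are a little off and sometimes report something else, mostly with a low value. They report only what shows in the picture. A call takes as long as a camera call. They do not tell look-alikes from the thing itself.
- find_in(label, camera): "rect" ([centre column, centre row, width, height] as shares, 0 to 1, of the picture: columns of its width, rows of its height, round what is visible of it).
- trace(label, camera): "region" (400x640 bool, what is visible of it) and "rect" ([centre column, centre row, width, height] as shares, 0 to 1, of the picture: columns of its width, rows of its height, round what is visible of it).
- place_of(label, camera): "point" ([column, row] as shares, 0 to 1, of the picture: columns of its width, rows of its height: a listed point, or the origin of a listed thing).
The state is a dict: "clock": time; "joints": joint angles; "dq": joint speeds; "joint_efforts": joint torques, N m; "position": TCP position; "ee_rot": TCP orientation; "force": force on the tool from outside, world axes, zero at the start; "ft_torque": the same for the moment, N m; "width": opening from 0.0 (shut) to 1.0 (fully open); "gripper_force": force on a finger pad.
Only numpy, scipy, OpenCV 4.12 (cv2) and the standard library are available. Lean on these libraries where they do the work, as an engineer would, in place of code of your own. Each camera call takes 0.05 s, during which the arm holds its last target. There are 200 camera calls.

## Working session

There is one attempt and no reset: what is moved stays moved. The work goes in short steps, Python scripts to look and compute and a shell command to move; the robot and the scene stay as the last step left them, time stands still between calls to the robot, and variables do not carry over. Pictures are saved under pics/ and viewed, at most 10 in all, crops included, and the job is handed in when it is done.

```bash
mkdir -p pics
cat > h.py <<'E'
import numpy as np, cv2
from cell import *
from scipy.spatial.transform import Rotation as R
def rot(o):
    o=np.array(o,float)
    return o if o.shape==(3,3) else (R.from_rotvec(o) if o.size==3 else R.from_quat(o)).as_matrix()
def ray(c,px):
    x=np.array([(px[0]-c['cx'])/c['fx'],(px[1]-c['cy'])/c['fy']]); u=x.copy()
    for _ in range(30): u=x/(1+c['k1']*(u@u))
    return rot(c['orientation'])@np.array([*u,1.])
def at(c,px,z):
    d=ray(c,px);p=np.array(c['position']);return p+d*(z-p[2])/d[2]
def proj(c,P):
    q=rot(c['orientation']).T@(np.array(P)-c['position']);u=q[:2]/q[2];u=u*(1+c['k1']*(u@u))
    return np.array([u[0]*c['fx']+c['cx'],u[1]*c['fy']+c['cy']])
def tri(c1,p1,c2,p2):
    A=[];b=[]
    M=np.zeros((3,3));v=np.zeros(3)
    for c,p in((c1,p1),(c2,p2)):
        d=ray(c,p);d/=np.linalg.norm(d);K=np.eye(3)-np.outer(d,d);M+=K;v+=K@np.array(c['position'])
    return np.linalg.solve(M,v)
E
python3 - <<'E'
from h import *
o=observe();print(o)
for n in('top','side'):
    c=get_image(n);print(n,{k:v for k,v in c.items() if k!='image'})
    cv2.imwrite(f'pics/{n}0.png',c['image'][:,:,::-1])
    for l in['square_a','octagon_a','tray_square','tray_octagon','glue_bottle','wire_spool','bench_block']:
        for d in place_of(l,n):
            p=np.array(d['point'])*[640,400];print(l,round(d['score'],2),p.round(1),at(c,p,0.0).round(3))
E
```

```text
{'clock': 0.0, 'joints': array([ 1.11939153,  0.43525031,  0.0249649 ,  1.57410807, -0.01160163,
        1.13397595, -0.0750895 ]), 'dq': array([ 0.00192623,  0.00034053,  0.00016047,  0.00122605, -0.00178109,
       -0.00066543, -0.00176838]), 'joint_efforts': array([ 1.01570124e-03, -6.67853594e+01,  9.84716155e-01, -3.14464509e+01,
       -6.05958723e-02,  4.28342598e-02,  1.69063956e-04]), 'position': array([ 0.21338501, -0.58690009,  0.22592365]), 'ee_rot': array([-3.09243170e+00, -5.44778816e-01,  6.50615682e-04]), 'force': array([ 0.02762213, -0.39211641,  0.08053336]), 'ft_torque': array([ 0.07031389,  0.00805813, -0.0006066 ]), 'gripper_force': 0.0, 'width': 0.9996821322458163}
top {'fx': 393.87998722177196, 'fy': 393.87998722177196, 'cx': 315.5451214929539, 'cy': 203.29177753708925, 'k1': 0.013621966268886537, 'position': array([ 0.4103367 , -0.01098644,  0.87041845]), 'orientation': array([-2.16089513,  2.12378772, -0.13675282])}
square_a 0.78 [366.2 254. ] [ 0.423 -0.111  0.   ]
square_a 0.56 [306.5 154.4] [0.645 0.024 0.   ]
octagon_a 0.92 [264.2 252.5] [0.423 0.112 0.  
[... 380 characters left out ...]
7629341616, 'cy': 204.54424226981544, 'k1': -0.12627829463084198, 'position': array([0.30376202, 0.64382218, 0.84369134]), 'orientation': array([-0.49933808,  2.80008468, -1.03457169])}
square_a 0.64 [383.6 191.4] [ 0.414 -0.124 -0.   ]
square_a 0.59 [263.6 209.1] [0.642 0.015 0.   ]
octagon_a 0.83 [347.5 273. ] [0.425 0.107 0.   ]
octagon_a 0.81 [303.1 295.3] [0.488 0.183 0.   ]
tray_square 0.84 [295.9 353.6] [0.458 0.297 0.   ]
tray_square 0.19 [365.  133.8] [ 0.507 -0.293  0.   ]
tray_octagon 0.77 [366.1 130.4] [ 0.508 -0.306  0.   ]
glue_bottle 0.91 [308.3 160.6] [ 0.604 -0.156 -0.   ]
glue_bottle 0.59 [348.7 271.8] [0.423 0.103 0.   ]
bench_block 0.7 [317.5 215.3] [ 0.528 -0.009  0.   ]
```

View pics/top0.png

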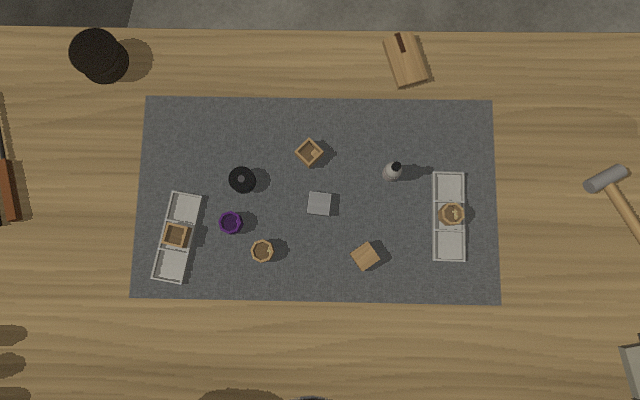

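View pics/side0.png

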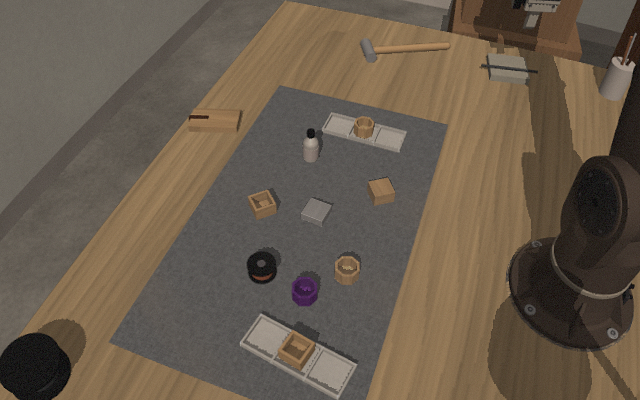

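Top view: the open square (309,152) is square_a. The upside-down square (366,256) is square_b. octagon_a is at (262,251), with the purple look-alike at (231,222). The square tray is on the left (177,236) and the octagon tray on the right (449,216). The bottle is at (392,171), the spool at (242,180) and the block at (319,203); the side view agrees.

Next I'll fit each pose to the traced silhouettes from both views, with height left free.

```bash
cat >> h.py <<'E'
from scipy.optimize import minimize
def pts(kind):
    if kind=='sq': b=[(sx*.023,sy*.023) for sx in(-1,1) for sy in(-1,1)];H=.03
    elif kind=='oct': b=[(.0249*np.cos(np.pi/8+k*np.pi/4),.0249*np.sin(np.pi/8+k*np.pi/4)) for k in range(8)];H=.03
    else: b=[(sx*.098,sy*.034) for sx in(-1,1) for sy in(-1,1)];H=.012
    return np.array([(x,y,z) for x,y in b for z in(0,H)])
def sil(c,P):
    q=np.array([proj(c,p) for p in P]);m=np.zeros((400,640),np.uint8)
    cv2.fillConvexPoly(m,np.round(cv2.convexHull(q.astype(np.float32))*16).astype(int),255,shift=4,lineType=cv2.LINE_AA);return m/255.
def fit(kind,views,x0,y0,yaw0=0.,z0=0.):
    V=pts(kind)
    f0=[]
    def W(p): 
        s,co=np.sin(p[2]),np.cos(p[2]);return V@np.array([[co,s,0],[-s,co,0],[0,0,1]])+[p[0],p[1],p[3]]
    def cost(q):
        p=[x0+q[0]*.01,y0+q[1]*.01,yaw0+q[2]*.2,z0+q[3]*.01]
        return sum(np.abs(sil(c,W(p))-r).sum()/r.sum() for c,r in views)
    best=min((minimize(cost,[0,0,a,0],method='Nelder-Mead',options=dict(xatol=.01,fatol=1e-4,initial_simplex=np.array([[0,0,a,0],[1,0,a,0],[0,1,a,0],[0,0,a+1,0],[0,0,a,1]]))) for a in((-2,0,2) if kind!='tray' else(-.7,.7))),key=lambda r:r.fun)
    q=best.x;return np.array([x0+q[0]*.01,y0+q[1]*.01,yaw0+q[2]*.2,z0+q[3]*.01,best.fun])
E
cat > fit0.py <<'E'
from h import *
C={n:get_image(n) for n in('top','side')}
T=[('square_a','sq',.62,.03,0),('square_b','sq',.40,-.105,0),('octagon_a','oct',.415,.11,0),('tray_square','tray',.456,.302,-.2),('tray_octagon','tray',.51,-.296,0),
('square_sample','sq',.456,.302,0),('octagon_sample','oct',.51,-.296,0)]
M={}
for name,k,x,y,w in T:
    lab=name
    views=[]
    for n in C:
        key=(n,k if k!='tray' else name)
        if key not in M: M[key]=trace(lab,n)
        e=proj(C[n],[x,y,.015]); best=None
        for d in M[key]:
            r=np.array(d['region']);ce=np.array(d['rect'][:2])*[640,400]
            if np.linalg.norm(ce-e)<22: best=r;break
        if best is None: print(name,n,'missed',[(round(d['score'],2),(np.array(d['rect'][:2])*[640,400]).round()) for d in M[key]])
        else: views.append((C[n],best.astype(float)))
    if views: print(name,len(views),fit(k,views,x,y,w).round(4))
E
python3 fit0.py
```

```text
square_a 2 [0.6437 0.0182 0.7966 0.0034 0.2321]
square_b 2 [ 0.4189 -0.1043 -0.9555  0.0059  0.1749]
octagon_a 2 [0.4257 0.1134 0.2678 0.0037 0.2205]
tray_square 2 [ 0.4537  0.3025 -0.1703  0.0012  0.645 ]
tray_octagon 2 [ 0.5095 -0.2886 -0.0212  0.0035  0.5603]
square_sample top missed [(0.94, array([310., 151.])), (0.66, array([363., 256.]))]
square_sample side missed [(0.76, array([382., 192.])), (0.65, array([262., 206.])), (0.65, array([348., 272.]))]
octagon_sample top missed [(0.87, array([263., 252.])), (0.57, array([228., 222.]))]
octagon_sample side missed [(0.97, array([346., 269.])), (0.81, array([304., 292.]))]
```

```bash
cat > plan.py <<'E'
# each arg: gx,gy,gz(m, grasp pt),yaw of tool x(deg),tilt(deg); prints N identical rows per leg, from measured pose
import sys
from h import *
def T(a):
    x,y,z,w,t=a;w,t=np.radians([w,t]);u=np.array([np.cos(w),np.sin(w),0])
    zt=np.cos(t)*np.array([0,0,-1.])+np.sin(t)*u;yt=np.cross([0,0,-1.],u)
    Rm=np.c_[np.cross(yt,zt),yt,zt];return np.array([x,y,z])+.019*zt,Rm
o=observe();p,Rm=o['position'],rot(o['ee_rot'])
g=p-.019*Rm[:,2];print('now g',g.round(4),'z',Rm[:,2].round(3),'x yaw',np.degrees(np.arctan2(Rm[1,0],Rm[0,0])).round(1),'t',o['clock'],'w',round(o['width'],3),'j',o['joints'].round(2))
for a in sys.argv[1:]:
    p1,R1=T([float(v) for v in a.split(',')])
    rv=R.from_matrix(Rm.T@R1).as_rotvec();d=Rm.T@(p1-p)
    N=max(1,int(np.ceil(np.degrees(abs(rv).max())/4)))
    while 1:
        D=R.from_rotvec(rv/N).as_matrix();S=sum(np.linalg.matrix_power(D,k) for k in range(N))
        v=np.linalg.solve(S,d)/.02
        if abs(v).max()<=1: break
        N+=1
    q=p.copy();zs=[];Q=Rm.copy()
    for k in range(N): q=q+Q@v*.02;Q=Q@D;zs.append(q[2])
    print(N,'x',[*v.round(2),*(np.degrees(rv/N)/4).round(2)],'TCP z min',round(min(zs),3),'end TCP',p1.round(3))
    p,Rm=p1,R1
E
python3 plan.py .419,-.104,.15,35,60 .419,-.104,.021,35,60
```

```text
now g [ 0.2136 -0.5874  0.2457] z [ 0. -0. -1.] x yaw 20.0 t 1.3 w 0.998 j [ 1.12  0.43  0.02  1.57 -0.01  1.13 -0.08]
18 x [np.float64(0.95), np.float64(-0.93), np.float64(0.82), np.float64(0.11), np.float64(0.83), np.float64(-0.19)] TCP z min 0.119 end TCP [ 0.432 -0.095  0.14 ]
6 x [np.float64(-0.93), np.float64(0.0), np.float64(0.54), np.float64(0.0), np.float64(0.0), np.float64(0.0)] TCP z min 0.012 end TCP [ 0.432 -0.095  0.012]
```

```bash
r='python3 -m handwheel'
python3 -m handwheel '[[0.95,-0.93,0.82,0.11,0.83,-0.19],[0.95,-0.93,0.82,0.11,0.83,-0.19],[0.95,-0.93,0.82,0.11,0.83,-0.19],[0.95,-0.93,0.82,0.11,0.83,-0.19],[0.95,-0.93,0.82,0.11,0.83,-0.19],[0.95,-0.93,0.82,0.11,0.83,-0.19]]' 1 20
python3 -m handwheel '[[0.95,-0.93,0.82,0.11,0.83,-0.19],[0.95,-0.93,0.82,0.11,0.83,-0.19],[0.95,-0.93,0.82,0.11,0.83,-0.19],[0.95,-0.93,0.82,0.11,0.83,-0.19],[0.95,-0.93,0.82,0.11,0.83,-0.19],[0.95,-0.93,0.82,0.11,0.83,-0.19]]'
python3 -m handwheel '[[0.95,-0.93,0.82,0.11,0.83,-0.19],[0.95,-0.93,0.82,0.11,0.83,-0.19],[0.95,-0.93,0.82,0.11,0.83,-0.19],[0.95,-0.93,0.82,0.11,0.83,-0.19],[0.95,-0.93,0.82,0.11,0.83,-0.19],[0.95,-0.93,0.82,0.11,0.83,-0.19]]'
python3 plan.py .419,-.104,.06,35,60 .419,-.104,.021,35,60
```

```text
clock: 1.8
position: [0.2889, -0.4344, 0.1477]
ee_rot: [-2.925, -0.637, -0.509]
force: [-0.6, 0.2, -0.7]
width: 1.0
gripper_force: 0.0
clock: 2.3
position: [0.3678, -0.2677, 0.1197]
ee_rot: [-2.679, -0.706, -0.968]
force: [1.0, 0.6, -0.1]
width: 1.001
gripper_force: 0.0
clock: 2.8
position: [0.4285, -0.1005, 0.1354]
ee_rot: [-2.385, -0.767, -1.338]
force: [1.5, 1.1, -4.3]
width: 1.002
gripper_force: 0.0
now g [ 0.4153 -0.1099  0.1453] z [ 0.693  0.498 -0.521] x yaw 35.6 t 2.8 w 1.002 j [ 1.69  0.83 -1.12  2.44 -1.31  0.3   1.14]
4 x [np.float64(-0.87), np.float64(-0.03), np.float64(0.62), np.float64(-0.04), np.float64(0.09), np.float64(0.02)] TCP z min 0.05 end TCP [ 0.432 -0.095  0.05 ]
2 x [np.float64(-0.84), np.float64(0.0), np.float64(0.49), np.float64(0.0), np.float64(0.0), np.float64(0.0)] TCP z min 0.012 end TCP [ 0.432 -0.095  0.012]
```

```bash
python3 plan.py .419,-.104,.07,35,45 .419,-.104,.022,35,45
```

```text
now g [ 0.4153 -0.1099  0.1453] z [ 0.693  0.498 -0.521] x yaw 35.6 t 2.8 w 1.002 j [ 1.69  0.83 -1.12  2.44 -1.31  0.3   1.14]
4 x [np.float64(-0.77), np.float64(-0.03), np.float64(0.62), np.float64(-0.03), np.float64(-0.85), np.float64(0.02)] TCP z min 0.057 end TCP [ 0.43  -0.096  0.057]
2 x [np.float64(-0.85), np.float64(0.0), np.float64(0.85), np.float64(0.0), np.float64(0.0), np.float64(0.0)] TCP z min 0.009 end TCP [ 0.43  -0.096  0.009]
```

```bash
python3 -m handwheel '[[-0.77,-0.03,0.62,-0.03,-0.85,0.02],[-0.77,-0.03,0.62,-0.03,-0.85,0.02],[-0.77,-0.03,0.62,-0.03,-0.85,0.02],[-0.77,-0.03,0.62,-0.03,-0.85,0.02],[0,0,0,0,0,0]]'
python3 plan.py .419,-.104,.022,35,45
python3 - <<'E'
from h import *
a=get_image('wrist')['image'];b=get_image('side')['image'];cv2.imwrite('pics/w1.png',np.vstack([a[::2,::2],b[120:320,240:560]])[:,:,::-1])
E
```

```text
clock: 3.22
position: [0.4301, -0.1094, 0.064]
ee_rot: [-2.573, -0.807, -1.05]
force: [0.1, -0.4, 0.8]
width: 1.003
gripper_force: 0.0
now g [ 0.4194 -0.1173  0.0775] z [ 0.567  0.418 -0.71 ] x yaw 34.2 t 3.2167 w 1.003 j [ 1.48  0.78 -1.02  2.42 -1.32  0.12  1.04]
3 x [np.float64(-0.57), np.float64(-0.17), np.float64(0.74), np.float64(-0.08), np.float64(0.02), np.float64(-0.05)] TCP z min 0.009 end TCP [ 0.43  -0.096  0.009]
```

View pics/w1.png

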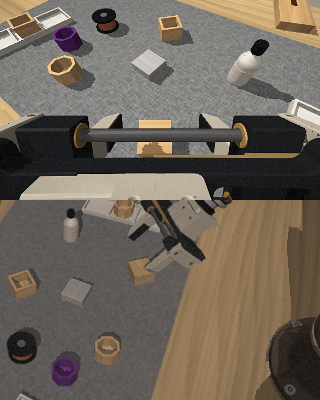

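The view shows the gripper about 13 mm off over square_b, because j5 and j6 are on their limits: outward tilt is poor this close to the base. I'll start from an inward tilt instead.

```bash
python3 plan.py .419,-.104,.17,35,0
```

```text
now g [ 0.4184 -0.1169  0.0781] z [ 0.568  0.419 -0.708] x yaw 34.1 t 3.3167 w 1.003 j [ 1.49  0.78 -1.02  2.42 -1.32  0.12  1.04]
12 x [np.float64(0.13), np.float64(-0.05), np.float64(-0.35), np.float64(-0.02), np.float64(-0.94), np.float64(-0.0)] TCP z min 0.071 end TCP [ 0.419 -0.104  0.151]
```

```bash
python3 -m handwheel '[[0.13,-0.05,-0.35,-0.02,-0.94,0],[0.13,-0.05,-0.35,-0.02,-0.94,0],[0.13,-0.05,-0.35,-0.02,-0.94,0],[0.13,-0.05,-0.35,-0.02,-0.94,0],[0.13,-0.05,-0.35,-0.02,-0.94,0],[0.13,-0.05,-0.35,-0.02,-0.94,0]]' | grep pos
python3 -m handwheel '[[0.13,-0.05,-0.35,-0.02,-0.94,0],[0.13,-0.05,-0.35,-0.02,-0.94,0],[0.13,-0.05,-0.35,-0.02,-0.94,0],[0.13,-0.05,-0.35,-0.02,-0.94,0],[0.13,-0.05,-0.35,-0.02,-0.94,0],[0.13,-0.05,-0.35,-0.02,-0.94,0]]' | grep pos
python3 plan.py .419,-.104,.12,35,-60
```

```text
position: [0.416, -0.1114, 0.1023]
position: [0.4164, -0.1047, 0.1455]
now g [ 0.416  -0.1052  0.1645] z [ 0.021  0.027 -0.999] x yaw 34.9 t 4.3167 w 0.999 j [ 0.17  0.21 -0.03  2.14 -0.03  0.77 -0.79]
16 x [np.float64(0.01), np.float64(0.0), np.float64(0.12), np.float64(-0.01), np.float64(-0.97), np.float64(0.0)] TCP z min 0.11 end TCP [ 0.406 -0.113  0.11 ]
```

```bash
python3 -m handwheel '[[0.01,0,0.12,-0.01,-0.97,0],[0.01,0,0.12,-0.01,-0.97,0],[0.01,0,0.12,-0.01,-0.97,0],[0.01,0,0.12,-0.01,-0.97,0],[0.01,0,0.12,-0.01,-0.97,0],[0.01,0,0.12,-0.01,-0.97,0],[0.01,0,0.12,-0.01,-0.97,0],[0.01,0,0.12,-0.01,-0.97,0]]' | grep pos
python3 -m handwheel '[[0.01,0,0.12,-0.01,-0.97,0],[0.01,0,0.12,-0.01,-0.97,0],[0.01,0,0.12,-0.01,-0.97,0],[0.01,0,0.12,-0.01,-0.97,0],[0.01,0,0.12,-0.01,-0.97,0],[0.01,0,0.12,-0.01,-0.97,0],[0.01,0,0.12,-0.01,-0.97,0],[0.01,0,0.12,-0.01,-0.97,0]]' | grep pos
python3 plan.py .419,-.104,.06,35,-60 .419,-.104,.021,35,-60
```

```text
position: [0.4145, -0.1057, 0.1258]
position: [0.405, -0.1124, 0.1105]
now g [ 0.4185 -0.1029  0.1199] z [-0.71  -0.499 -0.497] x yaw 35.6 t 5.65 w 1.001 j [-0.25  0.85  0.1   1.67  0.33  1.61 -1.26]
3 x [np.float64(0.86), np.float64(0.02), np.float64(0.5), np.float64(0.01), np.float64(0.02), np.float64(0.03)] TCP z min 0.051 end TCP [ 0.406 -0.113  0.05 ]
2 x [np.float64(0.84), np.float64(0.0), np.float64(0.49), np.float64(0.0), np.float64(0.0), np.float64(0.0)] TCP z min 0.012 end TCP [ 0.406 -0.113  0.012]
```

```bash
python3 -m handwheel '[[0.86,0.02,0.5,0.01,0.02,0.03],[0.86,0.02,0.5,0.01,0.02,0.03],[0.86,0.02,0.5,0.01,0.02,0.03],[0.84,0,0.49,0,0,0],[0.84,0,0.49,0,0,0],[0,0,0,0,0,0]]' 1 | egrep 'pos|force'
python3 -m handwheel '[[0,0,0,0,0,0],[0,0,0,0,0,0],[0,0,0,0,0,0],[0,0,0,0,0,0],[0,0,0,0,0,0],[0,0,0,0,0,0]]' 0.3 20
python3 plan.py .419,-.104,.1,35,-60 .50,-.12,.1,5,30 .50,-.12,.0235,5,30
python3 - <<'E'
from h import *
a=get_image('wrist')['image'];b=get_image('side')['image'];cv2.imwrite('pics/w2.png',np.vstack([a[::2,::2],b[120:320,240:560]])[:,:,::-1])
E
```

```text
position: [0.4045, -0.1137, 0.0099]
force: [0.0, -0.4, 0.9]
gripper_force: 0.0
clock: 6.65
position: [0.4067, -0.1129, 0.0132]
ee_rot: [2.376, 0.747, -1.361]
force: [0.2, 0.9, -0.2]
width: 0.614
gripper_force: 0.0
now g [ 0.4201 -0.1034  0.0228] z [-0.706 -0.497 -0.505] x yaw 34.7 t 6.65 w 0.614 j [-0.25  1.    0.09  1.66  0.32  1.47 -1.32]
4 x [np.float64(-0.84), np.float64(-0.0), np.float64(-0.47), np.float64(0.01), np.float64(-0.02), np.float64(-0.01)] TCP z min 0.032 end TCP [ 0.406 -0.113  0.09 ]
22 x [np.float64(0.24), np.float64(0.09), np.float64(-0.05), np.float64(0.1), np.float64(1.0), np.float64(0.36)] TCP z min 0.067 end TCP [ 0.509 -0.119  0.084]
4 x [np.float64(-0.48), np.float64(0.0), np.float64(0.83), np.float64(0.0), np.float64(0.0), np.float64(0.0)] TCP z min 0.007 end TCP [ 0.509 -0.119  0.007]
```

View pics/w2.png

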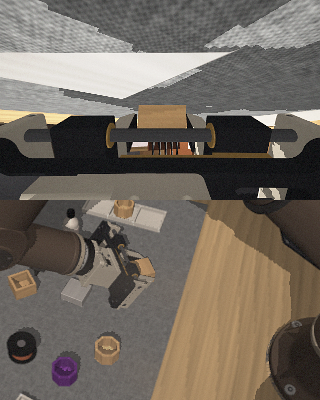

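The shell sits centred between the fingers, but they haven't fully closed yet. I'll finish the grip, lift, and look again.

```bash
python3 -m handwheel '[[0,0,0,0,0,0],[0,0,0,0,0,0],[0,0,0,0,0,0],[0,0,0,0,0,0]]' 0.3 20 | egrep 'width|grip'
python3 -m handwheel '[[-0.84,0,-0.47,0.01,-0.02,-0.01],[-0.84,0,-0.47,0.01,-0.02,-0.01],[-0.84,0,-0.47,0.01,-0.02,-0.01],[-0.84,0,-0.47,0.01,-0.02,-0.01]]' | egrep 'width|grip'
python3 plan.py .41,-.12,.12,68,-15 .40,-.13,.1,100,30
```

```text
width: 0.5
gripper_force: 20.0
width: 0.503
gripper_force: 20.0
now g [ 0.4186 -0.1042  0.0998] z [-0.71  -0.496 -0.499] x yaw 35.0 t 7.4167 w 0.503 j [-0.25  0.88  0.1   1.67  0.32  1.57 -1.28]
11 x [np.float64(-0.06), np.float64(0.04), np.float64(-0.02), np.float64(-0.47), np.float64(0.99), np.float64(-0.61)] TCP z min 0.092 end TCP [ 0.408 -0.125  0.102]
11 x [np.float64(0.0), np.float64(-0.04), np.float64(0.09), np.float64(0.1), np.float64(1.0), np.float64(-0.74)] TCP z min 0.084 end TCP [ 0.398 -0.121  0.084]
```

```bash
python3 -m handwheel '[[-0.06,0.04,-0.02,-0.47,0.99,-0.61],[-0.06,0.04,-0.02,-0.47,0.99,-0.61],[-0.06,0.04,-0.02,-0.47,0.99,-0.61],[-0.06,0.04,-0.02,-0.47,0.99,-0.61],[-0.06,0.04,-0.02,-0.47,0.99,-0.61],[-0.06,0.04,-0.02,-0.47,0.99,-0.61]]' | grep pos
python3 -m handwheel '[[-0.06,0.04,-0.02,-0.47,0.99,-0.61],[-0.06,0.04,-0.02,-0.47,0.99,-0.61],[-0.06,0.04,-0.02,-0.47,0.99,-0.61],[-0.06,0.04,-0.02,-0.47,0.99,-0.61],[-0.06,0.04,-0.02,-0.47,0.99,-0.61]]' | grep pos
python3 -m handwheel '[[0,-0.04,0.09,0.1,1,-0.74],[0,-0.04,0.09,0.1,1,-0.74],[0,-0.04,0.09,0.1,1,-0.74],[0,-0.04,0.09,0.1,1,-0.74],[0,-0.04,0.09,0.1,1,-0.74],[0,-0.04,0.09,0.1,1,-0.74]]' | grep pos
python3 -m handwheel '[[0,-0.04,0.09,0.1,1,-0.74],[0,-0.04,0.09,0.1,1,-0.74],[0,-0.04,0.09,0.1,1,-0.74],[0,-0.04,0.09,0.1,1,-0.74],[0,-0.04,0.09,0.1,1,-0.74]]' | grep pos
python3 plan.py .40,-.13,.045,100,30 .40,-.13,.024,100,30
```

```text
position: [0.407, -0.1188, 0.0966]
position: [0.4082, -0.1249, 0.1012]
position: [0.4027, -0.1249, 0.0907]
position: [0.3981, -0.1226, 0.0821]
now g [ 0.3998 -0.132   0.0986] z [-0.089  0.496 -0.864] x yaw 100.1 t 9.25 w 0.498 j [ 0.88  0.59 -0.5   1.97 -0.2   0.96  0.73]
3 x [np.float64(-0.42), np.float64(0.01), np.float64(0.79), np.float64(-0.01), np.float64(-0.02), np.float64(0.0)] TCP z min 0.029 end TCP [ 0.398 -0.121  0.029]
1 x [np.float64(-0.52), np.float64(0.0), np.float64(0.91), np.float64(0.0), np.float64(0.0), np.float64(0.0)] TCP z min 0.008 end TCP [ 0.398 -0.121  0.008]
```

```bash
python3 -m handwheel '[[-0.42,0.01,0.79,-0.01,-0.02,0],[-0.42,0.01,0.79,-0.01,-0.02,0],[-0.42,0.01,0.79,-0.01,-0.02,0],[-0.48,0,0.85,0,0,0],[0,0,0,0,0,0]]' | egrep 'pos|force'
python3 plan.py .40,-.13,.0235,100,30
python3 - <<'E'
from h import *
b=get_image('side')['image'];a=get_image('top')['image'];cv2.imwrite('pics/w3.png',np.hstack([cv2.resize(a[180:330,300:460],None,fx=2,fy=2),cv2.resize(b[120:270,300:460],None,fx=2,fy=2)])[:,:,::-1])
E
```

```text
position: [0.3978, -0.1197, 0.0066]
force: [-0.2, 0.6, 0.6]
gripper_force: 20.0
now g [ 0.3995 -0.1291  0.0231] z [-0.088  0.491 -0.867] x yaw 99.8 t 9.6667 w 0.502 j [ 0.85  0.71 -0.48  2.01 -0.17  0.8   0.74]
1 x [np.float64(-0.03), np.float64(0.02), np.float64(-0.04), np.float64(-0.02), np.float64(0.01), np.float64(-0.04)] TCP z min 0.007 end TCP [ 0.398 -0.121  0.007]
```

View pics/w3.png

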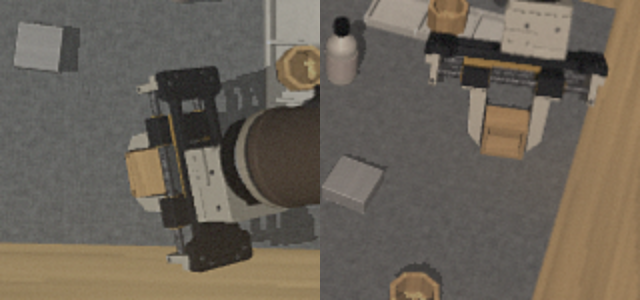

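```bash
python3 -m handwheel '[[0,0,0,0,0,0],[0,0,0,0,0,0],[0,0,0,0,0,0],[0,0,0,0,0,0]]' 1 | egrep 'width'
python3 -m handwheel '[[0,0,-1,0,0,0],[0,0,-1,0,0,0],[0,0,-1,0,0,0],[0,0,-1,0,0,0],[0,0,-1,0,0,0]]' | egrep 'width|pos'
python3 plan.py .396,-.109,.14,100,-15 .396,-.109,.12,100,-60 .396,-.109,.0235,100,-60
```

```text
width: 0.741
position: [0.4071, -0.1694, 0.0968]
width: 0.997
now g [ 0.4087 -0.1787  0.1133] z [-0.087  0.49  -0.868] x yaw 100.0 t 10.5167 w 0.997 j [ 0.92  0.6  -0.48  1.88 -0.17  1.05  0.75]
12 x [np.float64(0.26), np.float64(-0.0), np.float64(-0.07), np.float64(-0.0), np.float64(-0.93), np.float64(-0.0)] TCP z min 0.1 end TCP [ 0.397 -0.114  0.122]
12 x [np.float64(-0.01), np.float64(-0.0), np.float64(0.07), np.float64(0.0), np.float64(-0.94), np.float64(0.0)] TCP z min 0.11 end TCP [ 0.399 -0.125  0.11 ]
5 x [np.float64(0.84), np.float64(0.0), np.float64(0.48), np.float64(0.0), np.float64(0.0), np.float64(0.0)] TCP z min 0.014 end TCP [ 0.399 -0.125  0.014]
```

```bash
python3 -m handwheel '[[0.26,0,-0.07,0,-0.93,0],[0.26,0,-0.07,0,-0.93,0],[0.26,0,-0.07,0,-0.93,0],[0.26,0,-0.07,0,-0.93,0],[0.26,0,-0.07,0,-0.93,0],[0.26,0,-0.07,0,-0.93,0]]' 1| egrep 'pos'
python3 -m handwheel '[[0.26,0,-0.07,0,-0.93,0],[0.26,0,-0.07,0,-0.93,0],[0.26,0,-0.07,0,-0.93,0],[0.26,0,-0.07,0,-0.93,0],[0.26,0,-0.07,0,-0.93,0],[0.26,0,-0.07,0,-0.93,0]]' | egrep 'pos'
python3 -m handwheel '[[-0.01,0,0.07,0,-0.94,0],[-0.01,0,0.07,0,-0.94,0],[-0.01,0,0.07,0,-0.94,0],[-0.01,0,0.07,0,-0.94,0],[-0.01,0,0.07,0,-0.94,0],[-0.01,0,0.07,0,-0.94,0]]' | egrep 'pos'
python3 -m handwheel '[[-0.01,0,0.07,0,-0.94,0],[-0.01,0,0.07,0,-0.94,0],[-0.01,0,0.07,0,-0.94,0],[-0.01,0,0.07,0,-0.94,0],[-0.01,0,0.07,0,-0.94,0],[-0.01,0,0.07,0,-0.94,0]]' | egrep 'pos'
python3 plan.py  .396,-.109,.05,100,-60 .396,-.109,.0235,100,-60
python3 - <<'E'
from h import *
b=get_image('side')['image'];a=get_image('top')['image'];cv2.imwrite('pics/w4.png',np.hstack([cv2.resize(a[180:330,300:460],None,fx=2,fy=2),cv2.resize(b[120:270,300:460],None,fx=2,fy=2)])[:,:,::-1])
E
```

```text
position: [0.4028, -0.1432, 0.1151]
position: [0.3976, -0.1122, 0.1226]
position: [0.3986, -0.1166, 0.1153]
position: [0.3997, -0.1231, 0.11]
now g [ 0.3968 -0.1069  0.1195] z [ 0.151 -0.853 -0.499] x yaw 99.9 t 12.5167 w 1.002 j [-0.48  0.65 -0.22  2.35  1.07  1.24 -1.49]
3 x [np.float64(0.99), np.float64(-0.02), np.float64(0.61), np.float64(0.0), np.float64(0.01), np.float64(-0.0)] TCP z min 0.041 end TCP [ 0.399 -0.125  0.04 ]
2 x [np.float64(0.57), np.float64(0.0), np.float64(0.33), np.float64(0.0), np.float64(0.0), np.float64(0.0)] TCP z min 0.014 end TCP [ 0.399 -0.125  0.014]
```

View pics/w4.png

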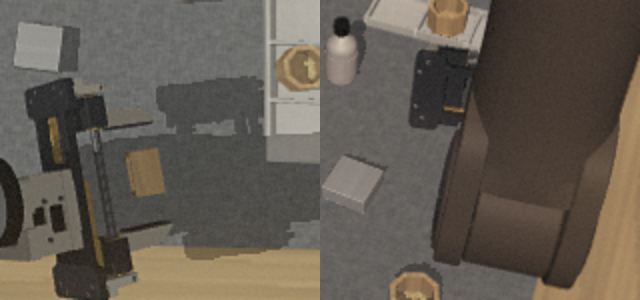

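The shell stands on its side between the open fingers, around top-view pixel (372,266), with its open side toward the palm. I'll grasp it now.

```bash
python3 -m handwheel '[[0.99,-0.02,0.61,0,0.01,0],[0.99,-0.02,0.61,0,0.01,0],[0.99,-0.02,0.61,0,0.01,0],[0.57,0,0.33,0,0,0],[0.57,0,0.33,0,0,0],[0,0,0,0,0,0]]' 1| egrep 'pos|force'
python3 -m handwheel '[[0,0,0,0,0,0],[0,0,0,0,0,0],[0,0,0,0,0,0],[0,0,0,0,0,0],[0,0,0,0,0,0],[0,0,0,0,0,0],[0,0,0,0,0,0],[0,0,0,0,0,0]]' 0.3 20| egrep 'pos|width|force'
python3 -m handwheel '[[0,0,0,0,0,0],[0,0,0,0,0,0]]' 0.3 20| egrep 'width|force'
python3 plan.py  .396,-.109,.12,100,-60 .40,.0,.15,120,-15  .517,.2915,.12,170.2,30 .517,.2915,.0335,170.2,30
```

```text
position: [0.3981, -0.1257, 0.0123]
force: [0.3, 0.7, -0.3]
gripper_force: 0.0
position: [0.3983, -0.1257, 0.0137]
force: [0.9, 0.4, -0.1]
width: 0.5
gripper_force: 20.0
force: [0.4, 1.1, 3.3]
width: 0.499
gripper_force: 20.0
now g [ 0.3955 -0.1095  0.0233] z [ 0.149 -0.851 -0.503] x yaw 100.1 t 13.95 w 0.499 j [-0.49  0.89 -0.2   2.35  1.2   1.15 -1.72]
5 x [np.float64(-0.84), np.float64(0.01), np.float64(-0.49), np.float64(-0.0), np.float64(-0.01), np.float64(0.0)] TCP z min 0.033 end TCP [ 0.399 -0.125  0.11 ]
12 x [np.float64(0.32), np.float64(0.18), np.float64(-0.38), np.float64(-0.26), np.float64(0.93), np.float64(-0.34)] TCP z min 0.107 end TCP [ 0.402 -0.004  0.132]
16 x [np.float64(0.3), np.float64(0.98), np.float64(0.06), np.float64(0.1), np.float64(0.66), np.float64(-0.8)] TCP z min 0.102 end TCP [0.508 0.293 0.104]
4 x [np.float64(-0.54), np.float64(0.0), np.float64(0.94), np.float64(0.0), np.float64(0.0), np.float64(0.0)] TCP z min 0.017 end TCP [0.508 0.293 0.017]
```

```bash
python3 -m handwheel '[[-0.84,0.01,-0.49,0,-0.01,0],[-0.84,0.01,-0.49,0,-0.01,0],[-0.84,0.01,-0.49,0,-0.01,0],[-0.84,0.01,-0.49,0,-0.01,0],[-0.84,0.01,-0.49,0,-0.01,0]]'| egrep 'pos|width'
python3 -m handwheel '[[0.32,0.18,-0.38,-0.26,0.93,-0.34],[0.32,0.18,-0.38,-0.26,0.93,-0.34],[0.32,0.18,-0.38,-0.26,0.93,-0.34],[0.32,0.18,-0.38,-0.26,0.93,-0.34],[0.32,0.18,-0.38,-0.26,0.93,-0.34],[0.32,0.18,-0.38,-0.26,0.93,-0.34]]'| egrep 'pos'
python3 -m handwheel '[[0.32,0.18,-0.38,-0.26,0.93,-0.34],[0.32,0.18,-0.38,-0.26,0.93,-0.34],[0.32,0.18,-0.38,-0.26,0.93,-0.34],[0.32,0.18,-0.38,-0.26,0.93,-0.34],[0.32,0.18,-0.38,-0.26,0.93,-0.34],[0.32,0.18,-0.38,-0.26,0.93,-0.34]]'| egrep 'pos'
python3 -m handwheel '[[0.3,0.98,0.06,0.1,0.66,-0.8],[0.3,0.98,0.06,0.1,0.66,-0.8],[0.3,0.98,0.06,0.1,0.66,-0.8],[0.3,0.98,0.06,0.1,0.66,-0.8],[0.3,0.98,0.06,0.1,0.66,-0.8],[0.3,0.98,0.06,0.1,0.66,-0.8],[0.3,0.98,0.06,0.1,0.66,-0.8],[0.3,0.98,0.06,0.1,0.66,-0.8]]'| egrep 'pos'
python3 -m handwheel '[[0.3,0.98,0.06,0.1,0.66,-0.8],[0.3,0.98,0.06,0.1,0.66,-0.8],[0.3,0.98,0.06,0.1,0.66,-0.8],[0.3,0.98,0.06,0.1,0.66,-0.8],[0.3,0.98,0.06,0.1,0.66,-0.8],[0.3,0.98,0.06,0.1,0.66,-0.8],[0.3,0.98,0.06,0.1,0.66,-0.8],[0.3,0.98,0.06,0.1,0.66,-0.8]]'| egrep 'pos|width'
python3 plan.py  .517,.2915,.06,170.2,30 .517,.2915,.0335,170.2,30
python3 - <<'E'
from h import *
b=get_image('side')['image'];a=get_image('top')['image'];cv2.imwrite('pics/w5.png',np.hstack([cv2.resize(a[160:310,130:290],None,fx=2,fy=2),cv2.resize(b[250:400,220:380],None,fx=2,fy=2)])[:,:,::-1])
E
```

```text
position: [0.399, -0.1254, 0.1116]
width: 0.498
position: [0.4057, -0.062, 0.1098]
position: [0.4034, -0.003, 0.1315]
position: [0.4903, 0.1328, 0.1088]
position: [0.5084, 0.2944, 0.1047]
width: 0.501
now g [0.5179 0.2927 0.1211] z [-0.498  0.091 -0.863] x yaw 170.7 t 16.7 w 0.501 j [-0.03  0.9  -0.76  1.37  0.18  1.42  0.67]
3 x [np.float64(-0.5), np.float64(-0.03), np.float64(0.88), np.float64(0.02), np.float64(-0.03), np.float64(0.04)] TCP z min 0.044 end TCP [0.508 0.293 0.044]
2 x [np.float64(-0.33), np.float64(0.0), np.float64(0.57), np.float64(0.0), np.float64(0.0), np.float64(0.0)] TCP z min 0.017 end TCP [0.508 0.293 0.017]
```

View pics/w5.png

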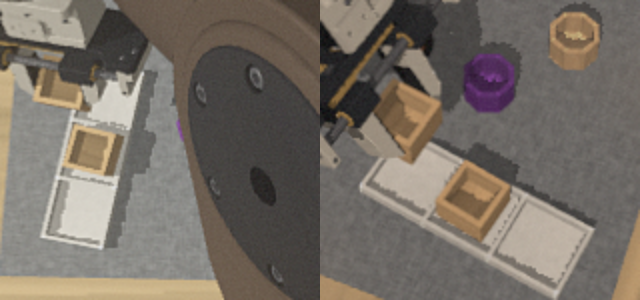

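Shell held upright, open side up, near the far pocket (offset in the top view is parallax). Lowering and releasing.

```bash
python3 -m handwheel '[[-0.5,-0.03,0.88,0.02,-0.03,0.04],[-0.5,-0.03,0.88,0.02,-0.03,0.04],[-0.5,-0.03,0.88,0.02,-0.03,0.04],[-0.33,0,0.57,0,0,0],[-0.33,0,0.57,0,0,0],[0,0,0,0,0,0]]'| egrep 'pos|force'
python3 plan.py  .517,.2915,.0335,170.2,30
python3 -m handwheel '[[0,0,0,0,0,0],[0,0,0,0,0,0],[0,0,0,0,0,0]]' 0.68 | egrep 'width'
python3 -m handwheel '[[0,0,-1,0,0,0],[0,0,-1,0,0,0],[0,0,-1,0,0,0],[0,0,-1,0,0,0],[0,0,-1,0,0,0],[0,0,-1,0,0,0]]' 1 | egrep 'pos'
python3 plan.py  .644,.018,.12,136,0 .644,.018,.017,136,0
```

```text
position: [0.5071, 0.2917, 0.0161]
force: [0.2, -0.7, 0.8]
gripper_force: 20.0
now g [0.5165 0.2901 0.0326] z [-0.492  0.085 -0.867] x yaw 169.9 t 17.3 w 0.497 j [-0.04  0.99 -0.72  1.42  0.23  1.29  0.67]
1 x [np.float64(0.01), np.float64(0.07), np.float64(-0.05), np.float64(-0.0), np.float64(0.01), np.float64(-0.06)] TCP z min 0.017 end TCP [0.508 0.293 0.017]
width: 0.656
position: [0.5673, 0.2826, 0.1244]
now g [0.5766 0.281  0.1409] z [-0.489  0.087 -0.868] x yaw 170.1 t 18.05 w 0.997 j [-0.05  0.94 -0.73  1.19  0.2   1.55  0.71]
11 x [np.float64(-0.86), np.float64(-0.94), np.float64(-0.11), np.float64(-0.2), np.float64(-0.66), np.float64(0.76)] TCP z min 0.098 end TCP [0.644 0.018 0.101]
6 x [np.float64(0.0), np.float64(0.0), np.float64(0.86), np.float64(0.0), np.float64(0.0), np.float64(0.0)] TCP z min -0.002 end TCP [ 0.644  0.018 -0.002]
```

```bash
python3 -m handwheel '[[-0.86,-0.94,-0.11,-0.2,-0.66,0.76],[-0.86,-0.94,-0.11,-0.2,-0.66,0.76],[-0.86,-0.94,-0.11,-0.2,-0.66,0.76],[-0.86,-0.94,-0.11,-0.2,-0.66,0.76],[-0.86,-0.94,-0.11,-0.2,-0.66,0.76],[-0.86,-0.94,-0.11,-0.2,-0.66,0.76]]' 0.85| egrep 'pos'
python3 -m handwheel '[[-0.86,-0.94,-0.11,-0.2,-0.66,0.76],[-0.86,-0.94,-0.11,-0.2,-0.66,0.76],[-0.86,-0.94,-0.11,-0.2,-0.66,0.76],[-0.86,-0.94,-0.11,-0.2,-0.66,0.76],[-0.86,-0.94,-0.11,-0.2,-0.66,0.76],[0,0,0,0,0,0]]'| egrep 'pos'
python3 plan.py  .644,.018,.029,136,0
python3 - <<'E'
from h import *
b=get_image('wrist')['image'];a=get_image('side')['image'];cv2.imwrite('pics/w6.png',np.hstack([b[::2,::2],cv2.resize(a[150:400,180:380],(320,400))[:200],cv2.resize(a[150:400,180:380],(320,400))[200:]][:2]+[])[:,:,::-1])
cv2.imwrite('pics/w6.png',np.vstack([np.hstack([b[::2,::2],cv2.resize(a[160:260,180:340],(320,200))]),np.hstack([cv2.resize(a[300:400,200:360],(320,200)),cv2.resize(get_image('top')['image'][180:300,130:290],(320,200))])])[:,:,::-1])
E
```

```text
position: [0.6277, 0.1436, 0.0978]
position: [0.6438, 0.0126, 0.1001]
now g [0.6437 0.0128 0.1191] z [ 0.004 -0.008 -1.   ] x yaw 135.4 t 19.05 w 0.85 j [ 0.22  0.64 -0.51  1.63  0.37  0.96  0.38]
5 x [np.float64(0.04), np.float64(0.04), np.float64(0.9), np.float64(-0.01), np.float64(0.02), np.float64(-0.03)] TCP z min 0.01 end TCP [0.644 0.018 0.01 ]
```

View pics/w6.png

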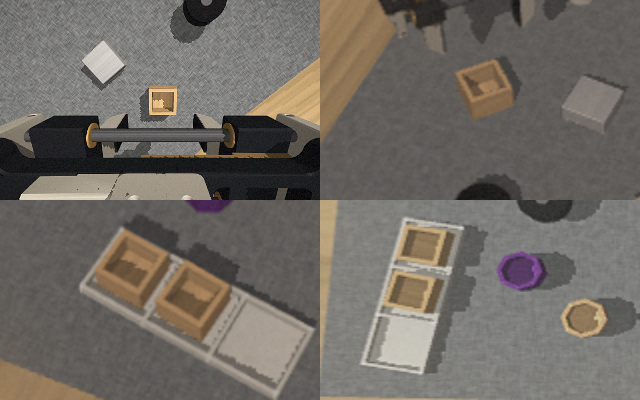

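square_b lies flat in the far pocket, open side up. square_a is centred between the fingers (wrist column 162).

```bash
python3 -m handwheel '[[0.04,0.04,0.9,-0.01,0.02,-0.03],[0.04,0.04,0.9,-0.01,0.02,-0.03],[0.04,0.04,0.9,-0.01,0.02,-0.03],[0.04,0.04,0.9,-0.01,0.02,-0.03],[0.04,0.04,0.9,-0.01,0.02,-0.03],[0,0,0,0,0,0]]'| egrep 'pos|force'
python3 -m handwheel '[[0,0,0,0,0,0],[0,0,0,0,0,0],[0,0,0,0,0,0],[0,0,0,0,0,0],[0,0,0,0,0,0],[0,0,0,0,0,0],[0,0,0,0,0,0],[0,0,0,0,0,0]]' 0.3 20| egrep 'pos|width|force'
python3 plan.py .644,.018,.12,136,0 .3905,.3135,.12,170.2,0 .3905,.3135,.034,170.2,0
```

```text
position: [0.6419, 0.0258, 0.0053]
force: [-1.2, 0.1, -0.2]
gripper_force: 0.0
position: [0.6444, 0.0241, 0.0095]
force: [-1.3, -1.4, 6.8]
width: 0.498
gripper_force: 20.0
now g [0.6444 0.024  0.0285] z [-0.001  0.005 -1.   ] x yaw 136.4 t 20.3667 w 0.498 j [ 0.18  0.75 -0.47  1.69  0.43  0.81  0.33]
5 x [np.float64(-0.04), np.float64(-0.05), np.float64(-0.92), np.float64(0.01), np.float64(-0.01), np.float64(0.02)] TCP z min 0.028 end TCP [0.644 0.018 0.101]
19 x [np.float64(0.97), np.float64(0.38), np.float64(0.0), np.float64(0.0), np.float64(0.0), np.float64(-0.45)] TCP z min 0.101 end TCP [0.39  0.314 0.101]
5 x [np.float64(0.0), np.float64(0.0), np.float64(0.86), np.float64(0.0), np.float64(0.0), np.float64(0.0)] TCP z min 0.015 end TCP [0.39  0.314 0.015]
```

```bash
python3 -m handwheel '[[-0.04,-0.05,-0.92,0.01,-0.01,0.02],[-0.04,-0.05,-0.92,0.01,-0.01,0.02],[-0.04,-0.05,-0.92,0.01,-0.01,0.02],[-0.04,-0.05,-0.92,0.01,-0.01,0.02],[-0.04,-0.05,-0.92,0.01,-0.01,0.02]]'| egrep 'pos|width'
python3 -m handwheel '[[0.97,0.38,0,0,0,-0.45],[0.97,0.38,0,0,0,-0.45],[0.97,0.38,0,0,0,-0.45],[0.97,0.38,0,0,0,-0.45],[0.97,0.38,0,0,0,-0.45],[0.97,0.38,0,0,0,-0.45],[0.97,0.38,0,0,0,-0.45],[0.97,0.38,0,0,0,-0.45]]'| egrep 'pos'
python3 -m handwheel '[[0.97,0.38,0,0,0,-0.45],[0.97,0.38,0,0,0,-0.45],[0.97,0.38,0,0,0,-0.45],[0.97,0.38,0,0,0,-0.45],[0.97,0.38,0,0,0,-0.45],[0.97,0.38,0,0,0,-0.45],[0.97,0.38,0,0,0,-0.45],[0.97,0.38,0,0,0,-0.45]]'| egrep 'pos'
python3 -m handwheel '[[0.97,0.38,0,0,0,-0.45],[0.97,0.38,0,0,0,-0.45],[0.97,0.38,0,0,0,-0.45],[0,0,0,0,0,0]]'| egrep 'pos'
python3 plan.py .3875,.314,.06,170.2,0 .3875,.314,.034,170.2,0
```

```text
position: [0.6434, 0.0174, 0.1015]
width: 0.498
position: [0.5565, 0.162, 0.1006]
position: [0.4382, 0.2781, 0.101]
position: [0.3839, 0.3156, 0.1015]
now g [0.3839 0.3156 0.1205] z [-0.003  0.001 -1.   ] x yaw 170.7 t 22.45 w 0.498 j [-0.24  0.49 -0.74  1.98  0.44  0.84  0.19]
4 x [np.float64(-0.05), np.float64(-0.01), np.float64(0.76), np.float64(0.0), np.float64(-0.01), np.float64(0.03)] TCP z min 0.041 end TCP [0.388 0.314 0.041]
2 x [np.float64(0.0), np.float64(0.0), np.float64(0.65), np.float64(0.0), np.float64(0.0), np.float64(0.0)] TCP z min 0.015 end TCP [0.388 0.314 0.015]
```

```bash
python3 -m handwheel '[[-0.05,-0.01,0.76,0,-0.01,0.03],[-0.05,-0.01,0.76,0,-0.01,0.03],[-0.05,-0.01,0.76,0,-0.01,0.03],[-0.05,-0.01,0.76,0,-0.01,0.03],[0,0,0.5,0,0,0],[0,0,0,0,0,0]]'| egrep 'pos|force'
python3 plan.py .3875,.314,.034,170.2,0
```

```text
position: [0.3911, 0.3102, 0.0286]
force: [-0.4, 0.1, -0.7]
gripper_force: 20.0
now g [0.3911 0.3102 0.0476] z [-0.001 -0.003 -1.   ] x yaw 169.8 t 22.95 w 0.499 j [-0.3   0.59 -0.64  2.04  0.55  0.69  0.09]
1 x [np.float64(0.21), np.float64(0.16), np.float64(0.68), np.float64(-0.04), np.float64(-0.01), np.float64(-0.1)] TCP z min 0.015 end TCP [0.388 0.314 0.015]
```

```bash
python3 -m handwheel '[[0.1,0.08,0.65,0,0,0],[0,0,0,0,0,0],[0,0,0,0,0,0]]'| egrep 'pos|force'
python3 plan.py .3875,.314,.034,170.2,0
```

```text
position: [0.3903, 0.3131, 0.0176]
force: [-0.1, -0.4, -1.0]
gripper_force: 20.0
now g [0.3903 0.3131 0.0366] z [ 0.001 -0.001 -1.   ] x yaw 169.8 t 23.2 w 0.499 j [-0.32  0.61 -0.63  2.04  0.57  0.67  0.06]
1 x [np.float64(0.14), np.float64(0.02), np.float64(0.13), np.float64(-0.01), np.float64(0.01), np.float64(-0.1)] TCP z min 0.015 end TCP [0.388 0.314 0.015]
```

```bash
python3 -m handwheel '[[0.1,0,0.1,0,0,0],[0,0,0,0,0,0],[0,0,0,0,0,0],[0,0,0,0,0,0]]' 0.68 | egrep 'pos|width'
python3 -m handwheel '[[0,0,-1,0,0,0],[0,0,-1,0,0,0],[0,0,-1,0,0,0],[0,0,-1,0,0,0],[0,0,-1,0,0,0]]' 0.85 | egrep 'pos'
python3 plan.py  .4257,.1134,.13,60.3,0 .4257,.1134,.028,60.3,0
```

```text
position: [0.3888, 0.3134, 0.0157]
width: 0.672
position: [0.3884, 0.3133, 0.1165]
now g [0.3884 0.3133 0.1355] z [ 0.001 -0.    -1.   ] x yaw 169.8 t 23.95 w 0.85 j [-0.22  0.47 -0.75  1.96  0.42  0.87  0.2 ]
28 x [np.float64(-0.41), np.float64(-0.12), np.float64(0.01), np.float64(0.0), np.float64(0.0), np.float64(0.98)] TCP z min 0.111 end TCP [0.426 0.113 0.111]
6 x [np.float64(0.0), np.float64(0.0), np.float64(0.85), np.float64(0.0), np.float64(0.0), np.float64(0.0)] TCP z min 0.009 end TCP [0.426 0.113 0.009]
```

```bash
python3 -m handwheel '[[-0.41,-0.12,0.01,0,0,0.98],[-0.41,-0.12,0.01,0,0,0.98],[-0.41,-0.12,0.01,0,0,0.98],[-0.41,-0.12,0.01,0,0,0.98],[-0.41,-0.12,0.01,0,0,0.98],[-0.41,-0.12,0.01,0,0,0.98],[-0.41,-0.12,0.01,0,0,0.98]]' | egrep 'pos'
python3 -m handwheel '[[-0.41,-0.12,0.01,0,0,0.98],[-0.41,-0.12,0.01,0,0,0.98],[-0.41,-0.12,0.01,0,0,0.98],[-0.41,-0.12,0.01,0,0,0.98],[-0.41,-0.12,0.01,0,0,0.98],[-0.41,-0.12,0.01,0,0,0.98],[-0.41,-0.12,0.01,0,0,0.98]]' | egrep 'pos'
python3 -m handwheel '[[-0.41,-0.12,0.01,0,0,0.98],[-0.41,-0.12,0.01,0,0,0.98],[-0.41,-0.12,0.01,0,0,0.98],[-0.41,-0.12,0.01,0,0,0.98],[-0.41,-0.12,0.01,0,0,0.98],[-0.41,-0.12,0.01,0,0,0.98],[-0.41,-0.12,0.01,0,0,0.98]]' | egrep 'pos'
python3 -m handwheel '[[-0.41,-0.12,0.01,0,0,0.98],[-0.41,-0.12,0.01,0,0,0.98],[-0.41,-0.12,0.01,0,0,0.98],[-0.41,-0.12,0.01,0,0,0.98],[-0.41,-0.12,0.01,0,0,0.98],[-0.41,-0.12,0.01,0,0,0.98],[-0.41,-0.12,0.01,0,0,0.98]]' | egrep 'pos'
python3 -m handwheel '[[0,0,0,0,0,0]]' | egrep pos
python3 plan.py  .4257,.1134,.06,60.3,0 .4257,.1134,.028,60.3,0
python3 - <<'E'
from h import *
b=get_image('wrist')['image'];a=get_image('side')['image'];t=get_image('top')['image']
cv2.imwrite('pics/w7.png',np.vstack([np.hstack([b[::2,::2],cv2.resize(a[220:320,280:440],(320,200))]),np.hstack([cv2.resize(a[300:400,200:360],(320,200)),cv2.resize(t[180:300,130:290],(320,200))])])[:,:,::-1])
E
```

```text
position: [0.4354, 0.2764, 0.1142]
position: [0.4596, 0.2222, 0.1129]
position: [0.4561, 0.163, 0.1115]
position: [0.4257, 0.1122, 0.1101]
position: [0.4247, 0.1112, 0.1099]
now g [0.4247 0.1112 0.1289] z [ 0.    -0.001 -1.   ] x yaw 59.8 t 26.3667 w 0.851 j [-0.17  0.31 -0.25  2.13  0.12  0.72 -1.03]
4 x [np.float64(0.03), np.float64(-0.0), np.float64(0.86), np.float64(0.0), np.float64(0.0), np.float64(-0.03)] TCP z min 0.041 end TCP [0.426 0.113 0.041]
2 x [np.float64(0.0), np.float64(0.0), np.float64(0.8), np.float64(0.0), np.float64(0.0), np.float64(0.0)] TCP z min 0.009 end TCP [0.426 0.113 0.009]
```

View pics/w7.png

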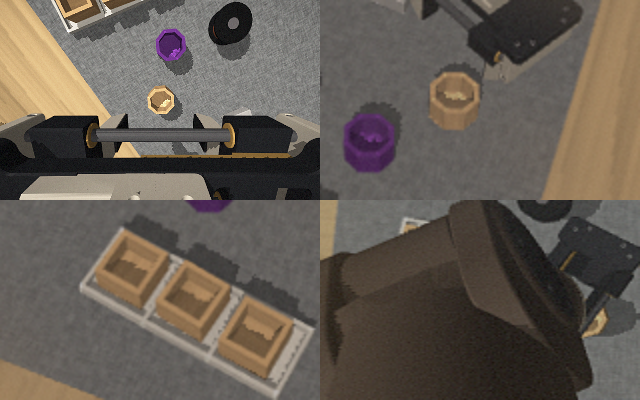

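The square tray is filled, all three open side up. octagon_a (wrist column 161) lies between the fingers.

```bash
python3 -m handwheel '[[0.03,0,0.86,0,0,-0.03],[0.03,0,0.86,0,0,-0.03],[0.03,0,0.86,0,0,-0.03],[0.03,0,0.86,0,0,-0.03],[0,0,0.8,0,0,0],[0,0,0.8,0,0,0],[0,0,0,0,0,0]]'| egrep 'pos|force'
python3 -m handwheel '[[0,0,0,0,0,0],[0,0,0,0,0,0],[0,0,0,0,0,0],[0,0,0,0,0,0],[0,0,0,0,0,0],[0,0,0,0,0,0],[0,0,0,0,0,0],[0,0,0,0,0,0]]' 0.3 20| egrep 'pos|width|force'
python3 -m handwheel '[[0,0,-0.9,0,0,0],[0,0,-0.9,0,0,0],[0,0,-0.9,0,0,0],[0,0,-0.9,0,0,0],[0,0,-0.9,0,0,0],[0,0,-0.9,0,0,0]]' | egrep 'pos|width'
python3 plan.py .4455,-.2872,.12,-1.2,0 .4455,-.2872,.034,-1.2,0
```

```text
position: [0.4262, 0.1147, 0.0069]
force: [-0.6, -0.2, -0.4]
gripper_force: 0.0
position: [0.4275, 0.1146, 0.0096]
force: [-1.9, -0.5, 7.5]
width: 0.502
gripper_force: 19.9
position: [0.4268, 0.1145, 0.1181]
width: 0.502
now g [0.4268 0.1145 0.1371] z [ 0.001 -0.    -1.   ] x yaw 60.5 t 28.2667 w 0.502 j [-0.17  0.3  -0.27  2.12  0.11  0.74 -1.02]
19 x [np.float64(-0.53), np.float64(0.98), np.float64(0.05), np.float64(0.0), np.float64(-0.0), np.float64(0.81)] TCP z min 0.101 end TCP [ 0.446 -0.287  0.101]
5 x [np.float64(0.0), np.float64(0.0), np.float64(0.86), np.float64(0.0), np.float64(0.0), np.float64(0.0)] TCP z min 0.015 end TCP [ 0.446 -0.287  0.015]
```

```bash
python3 -m handwheel '[[-0.53,0.98,0.05,0,0,0.81],[-0.53,0.98,0.05,0,0,0.81],[-0.53,0.98,0.05,0,0,0.81],[-0.53,0.98,0.05,0,0,0.81],[-0.53,0.98,0.05,0,0,0.81],[-0.53,0.98,0.05,0,0,0.81],[-0.53,0.98,0.05,0,0,0.81]]'| egrep 'pos'
python3 -m handwheel '[[-0.53,0.98,0.05,0,0,0.81],[-0.53,0.98,0.05,0,0,0.81],[-0.53,0.98,0.05,0,0,0.81],[-0.53,0.98,0.05,0,0,0.81],[-0.53,0.98,0.05,0,0,0.81],[-0.53,0.98,0.05,0,0,0.81]]'| egrep 'pos'
python3 -m handwheel '[[-0.53,0.98,0.05,0,0,0.81],[-0.53,0.98,0.05,0,0,0.81],[-0.53,0.98,0.05,0,0,0.81],[-0.53,0.98,0.05,0,0,0.81],[-0.53,0.98,0.05,0,0,0.81],[-0.53,0.98,0.05,0,0,0.81],[0,0,0,0,0,0],[0,0,0,0,0,0]]'| egrep 'pos'
python3 plan.py .4455,-.2872,.06,-1.2,0 .4455,-.2872,.034,-1.2,0
```

```text
position: [0.4863, -0.0298, 0.1103]
position: [0.489, -0.1629, 0.1043]
position: [0.4467, -0.2894, 0.0982]
now g [ 0.4467 -0.2894  0.1172] z [ 0.    -0.001 -1.   ] x yaw -1.2 t 30.0167 w 0.502 j [ 0.39  0.43  0.11  1.95 -0.07  0.76 -1.05]
3 x [np.float64(-0.02), np.float64(-0.04), np.float64(0.95), np.float64(0.0), np.float64(-0.0), np.float64(-0.0)] TCP z min 0.041 end TCP [ 0.446 -0.287  0.041]
2 x [np.float64(0.0), np.float64(0.0), np.float64(0.65), np.float64(0.0), np.float64(0.0), np.float64(0.0)] TCP z min 0.015 end TCP [ 0.446 -0.287  0.015]
```

```bash
python3 -m handwheel '[[-0.02,-0.04,0.95,0,0,0],[-0.02,-0.04,0.95,0,0,0],[-0.02,-0.04,0.95,0,0,0],[0,0,0.6,0,0,0],[0,0,0.6,0,0,0],[0,0,0,0,0,0],[0,0,0,0,0,0]]'| egrep 'pos|force'
python3 plan.py .4455,-.2872,.034,-1.2,0
python3 -m handwheel '[[0,0,0,0,0,0],[0,0,0,0,0,0],[0,0,0,0,0,0],[0,0,0,0,0,0]]' 0.68 | egrep 'pos|width'
python3 -m handwheel '[[0,0,-1,0,0,0],[0,0,-1,0,0,0],[0,0,-1,0,0,0],[0,0,-1,0,0,0],[0,0,-1,0,0,0],[0,0,-1,0,0,0],[0,0,-1,0,0,0],[0,0,-1,0,0,0]]' | egrep 'pos'
python3 -m handwheel '[[-1,0,0,0,0,0],[-1,0,0,0,0,0],[-1,0,0,0,0,0],[-1,0,0,0,0,0],[0,0,0,0,0,0],[0,0,0,0,0,0]]' | egrep 'pos'
python3 - <<'E'
from h import *
a=get_image('side')['image'];t=get_image('top')['image']
cv2.imwrite('pics/w8.png',np.vstack([np.hstack([cv2.resize(a[80:180,280:440],(320,200)),cv2.resize(a[300:400,200:360],(320,200))]),t[100:300,0:640]])[:,:,::-1])
E
```

```text
position: [0.4466, -0.2848, 0.017]
force: [0.6, -0.6, 0.1]
gripper_force: 19.9
now g [ 0.4466 -0.2848  0.036 ] z [-0.     0.001 -1.   ] x yaw -1.0 t 30.6 w 0.502 j [ 0.4   0.56  0.09  2.02 -0.09  0.57 -1.04]
1 x [np.float64(-0.05), np.float64(0.12), np.float64(0.1), np.float64(-0.01), np.float64(0.0), np.float64(0.06)] TCP z min 0.015 end TCP [ 0.446 -0.287  0.015]
position: [0.4469, -0.2861, 0.0179]
width: 0.674
position: [0.4462, -0.2858, 0.1787]
position: [0.3656, -0.2845, 0.1777]
```

View pics/w8.png

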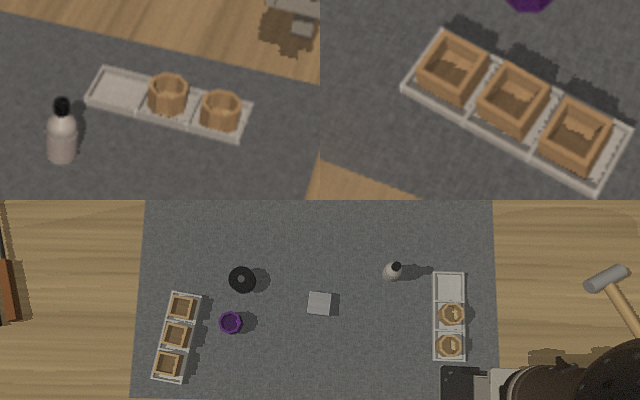

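Every shell lies flat in its pocket with the open side up. The squares are in the left tray and the octagons at (450,314) and (450,345) in the lower panel. The bystanders haven't moved.

```bash
python3 -c "from cell import *; print(observe()['clock'], sign_off())"
```

```text
the job is handed in; nothing more can be done
32.2 None
```

I handed the job in at 32.2 s: all three loose shells are in the trays of their own outline, square_b turned over, every shell flat and open side up in the last pictures, and the glue bottle, wire spool and steel block look unmoved; no verdict was returned.

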